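Hang the bottle holder by its keyholes and load it

TASK

Hang the empty steel bottle holder on the white upstand: pass both of its keyholes over the two headed studs, slide it down until it is fully home behind the heads, and let go. Then stand the smaller amber bottle upright in the hung holder, without tipping or dropping it, and leave the other things where they are.

Things in the scene. Friction and masses are not known exactly. Their poses are not given: they have to be found in the camera images.
- upstand: Fixed white folded-steel upstand bolted to the bench: 220 mm long (its y), 100 mm high, sheet 4 mm. Origin at bench level, middle of its front face; z up; the front, with two headed studs, faces its own -x, the foot is behind. The holder hung home has the same axes; its middle is then 29 to 31 mm before the face, at y 0, z 64 mm; with the heads centred in the round entries it is at z 80 mm.
- stud_a (a point): Foot of one steel stud, where it leaves the upstand's front face, at the upstand's y = -41 mm, 82 mm above the bench. The stud stands out along the upstand's -x: shank 6 mm diameter, 5 mm long from the face to the underside of the head; head 13 mm diameter, 4 mm thick, so it ends 9 mm from the face. Axes as the upstand's.
- stud_b (a point): Foot of the other, equal stud, at the upstand's y = +41 mm, 82 mm above the bench.
- holder_mid (a point): Middle of the loose stainless bottle holder (0.3 kg) standing on the bench: on its bottle axis, 29 mm above its underside; z up, +x to its back plate, whose rear face is at x = 29 mm. Cradle 52 x 52 mm outside, 47 x 47 inside, open top; side walls 2.5 mm thick, 50 mm high, grip across them from above (along y, 52 mm); front lip 22 mm high, floor 2.5 mm. Plate 112 mm wide, 58 high, 3 thick.
- slot_a (a point): Where the stud's axis lies when home, in the keyhole of the back plate's flange at the holder's y = -41 mm, on the plate's rear face, 47 mm above the holder's underside. The keyhole goes through: slot 8 mm wide with its round top end 3 mm above this point, running down into a round entry of 19 mm diameter centred 16 mm below this point. Axes as the holder's.
- slot_b (a point): The same point of the equal keyhole in the flange at the holder's y = +41 mm.
- bottle_mid (a point): Middle of the smaller amber bottle, on its axis, 46 mm above its underside; loose, 0.11 kg, standing on the bench. 92 mm tall, body 40 mm diameter with paper label, neck 23 mm diameter from 16 mm above this point, white screw cap 28 mm diameter from 22 to 46 mm above it (good to grip). Standing in the holder this point is 19.5 mm above holder_mid.
- large_bottle: Bystander: larger amber bottle, 62 mm diameter, 135 mm tall, white cap; origin at the centre of its underside. Too big for the holder.
- vial_rack: Bystander: plastic rack of small glass vials, 85 x 112 mm, 71 mm high; origin at the centre of its underside.
- notebook: Bystander: open pocket notebook, 150 x 110 mm, 12 mm thick, with a pen on it; origin at the centre of its underside.
Things that resemble listed ones, but are neither listed nor needed, are in the scene too. What is shaped like the part that bears holder_mid but brown is not meant.

How it is judged:
By the outcome, as a careful person would: the job done as asked, in the order asked, and still so for the second after the job is handed in, with the robot touching nothing.
It also fails if it takes over 59 s, if anything falls off the work surface, if the arm or the gripper's body presses on something with over 40 N, if the wrist force passes 120 N, or if a joint passes its speed limit or range.

ROBOT

A 6-joint arm with a two-finger parallel gripper is mounted at the origin on the work surface. World frame = base frame: x ahead of the robot, y to its left, z up, the work surface at z = 0. Lengths are in mm, angles in rad, forces in N, time in s.
With the tool pointing down it reaches from about 325 to 900 mm from the base axis. Payload 6.1 kg.
Tool frame: the origin (TCP) lies at the very end of the fingers, on their centre line; the grasp point (between the pads) lies 19 mm behind it (robot.grip_point_offset is the distance from the TCP to the grasp point, in mm); z points along the fingers, y is the line along which they close (so a half turn about z gives the same grasp; the last joint's range is limited). The gripper opens to 87 mm and grips with 3 to 60 N. Pads are 19 mm wide; open, the fingers measure 117 mm over their backs; the gripper's body (75 mm by 190 mm) begins 51 mm behind the grasp point.
Start: joints at [-1.302, 0.22, 1.526, -0, 1.395, -0.126], TCP at [240.382, -576.916, 222.538] pointing down, gripper open.
Joint ranges: [-2.98, 2.98], [-0.91, 2.08], [0.09, 2.57], [-1.24, 4.39], [0.2, 2.65], [-2.68, 2.68]. Speed limits (rad/s): [2.57, 2.57, 3.01, 3.14, 3.14, 3.14].

INTERFACE

Orientations are given as a rotation vector (axis times angle).
In Python, from station import sense, get_image, camera_params, ticket, robot gives the robot as it stands.
- The arm moves only by the shell command python3 -m jog 'ROWS' [OPENING] [FORCE]. ROWS is JSON, a list of rows, each a list of 2 entries, a list of its own where there are three numbers: the shift along the tool's x, y, z in m, then the turn about the tool's z in rad. A call has 1 to 12 rows; each row is the pose to reach, as a shift and turn from the pose commanded when the call began, along the tool's axes at that moment; what a row does not reach only later rows make up. A row lasts 1/8 s, in which the tool goes at most 62.5 mm and 10.7 degrees, less where a joint would pass 70% of its speed; a pose out of reach is approached as far as the arm can. A call with a gripper value outside its range is refused whole. OPENING is the closure, from 0 (fully open) to 1 (shut), set as the call begins (- or left out, the last holds). The fingers move at their own pace and stop on an object; FORCE is the grip in N (left out, the last holds). Time passes only in rows, so rows that repeat a pose let the fingers close. It gives the time, the measured TCP pose, the force, the opening and the grip force at its end, in the units of the state.
- sense(): the state, without advancing time (a new reading comes with each control period).
- get_image(name): name is "side" or "top" or "wrist"; returns the picture (400x640x3 uint8, blue, green, red); there is no depth.
- camera_params(name): a dict with "camera_matrix" (3x3 intrinsics, pixels), "k1" (the pictures are not rectified: a ray, as slopes to the right and down, at radius r is drawn at 1 + k1 r^2 times it, then the intrinsics apply), "origin" and "rotation" of the camera in the world; the wrist camera has in their place "mount" (4x4, takes a point from camera to tool coordinates, whose origin is the TCP and whose axes are the flange's). Camera axes: x right, y down, z forward; pixel columns grow to the right and rows downward; lengths in mm; the calibration is good to about 2 mm. A picture is of the moment at which its call begins: read the wrist's pose just before it. camera_params takes no time and is no camera call.
- ticket.finish_job(): hands the job in; it is judged then, once.
The state is a dict: "time": time; "joint_positions": joint angles; "joint_vel": joint speeds; "tau": joint torques, N m; "eef_pos": TCP position; "orientation": TCP orientation; "contact_force": force on the tool from outside, world axes, zero at the start; "ft_torque": the same for the moment, N m; "finger_gap": finger opening in mm; "grip_force": force on a finger pad.
Only numpy, scipy, OpenCV 4.12 (cv2) and the standard library are available. Lean on these libraries where they do the work, as an engineer would, in place of code of your own. Each camera call takes 0.05 s, during which the arm holds its last target. There are 200 camera calls.

## Working session

There is one attempt and no reset: what is moved stays moved. The work goes in short steps, Python scripts to look and compute and a shell command to move; the robot and the scene stay as the last step left them, time stands still between calls to the robot, and variables do not carry over. Pictures are saved under pics/ and viewed, at most 13 in all, crops included, and the job is handed in when it is done.

```bash
mkdir -p pics
cat > h.py <<'E'
import numpy as np,cv2
from scipy.spatial.transform import Rotation as R
from station import sense,get_image,camera_params,ticket,robot
def cam(n,st=None):
    p=camera_params(n);K=np.array(p["camera_matrix"]);k1=p["k1"]
    if n=="wrist":
        st=st or sense();T=np.eye(4);T[:3,:3]=R.from_rotvec(st["orientation"]).as_matrix();T[:3,3]=st["eef_pos"]
        M=T@np.array(p["mount"]);return K,k1,M[:3,3],M[:3,:3]
    return K,k1,np.array(p["origin"]),np.array(p["rotation"])
def ray(c,u,v):
    K,k1,o,Rm=c
    d=np.array([(u-K[0,2])/K[0,0],(v-K[1,2])/K[1,1]]);s=d.copy()
    for _ in range(20): s=d/(1+k1*(s@s))
    w=Rm@np.array([*s,1]);return o,w/np.linalg.norm(w)
def onz(c,u,v,z):
    o,d=ray(c,u,v);return o+d*(z-o[2])/d[2]
def proj(c,P):
    K,k1,o,Rm=c
    q=Rm.T@(np.array(P,float)-o);s=q[:2]/q[2];s=s*(1+k1*(s@s));return K[:2,:2]@s+K[:2,2]
def tri(c1,p1,c2,p2):
    o1,d1=ray(c1,*p1);o2,d2=ray(c2,*p2)
    t=np.linalg.lstsq(np.c_[d1,-d2],o2-o1,rcond=None)[0];a=o1+t[0]*d1;b=o2+t[1]*d2
    return (a+b)/2,np.linalg.norm(a-b)
E
python3 - <<'E'
from h import *
s=sense();print(s)
for n in("top","side"):
    cv2.imwrite(f"pics/{n}0.png",get_image(n));print(n,[np.round(a,3).tolist() for a in cam(n)])
print(camera_params("wrist"))
E
```

```text
{'time': 0.0, 'joint_positions': array([-1.30209470e+00,  2.21235747e-01,  1.52760094e+00, -1.81626133e-05,
        1.39470656e+00, -1.26083974e-01]), 'joint_vel': array([-0.00035969, -0.00147474,  0.00124404, -0.00094095,  0.00048154,
        0.00029462]), 'tau': array([ 1.06145486e-03, -4.94600451e+01, -3.87382686e+01,  6.99636689e-02,
        5.65141859e-02, -1.28008387e-04]), 'eef_pos': array([ 240.21544081, -576.32155198,  221.43668715]), 'orientation': array([-3.07867915e+00, -6.15732111e-01,  2.46164066e-04]), 'contact_force': array([0.15076215, 0.08104463, 0.43995081]), 'ft_torque': array([-0.01478153,  0.03214496, -0.01373967]), 'grip_force': 0.0, 'finger_gap': 87.04703039491143}
top [[[460.728, 0.0, 318.961], [0.0, 460.728, 191.545], [0.0, 0.0, 1.0]], -0.078, [447.285, 74.333, 1359.516], [-2.201, 2.175, -0.064]]
side [[[520.012, 0.0, 323.533], [0.0, 520.012, 200.894], [0.0, 0.0, 1.0]], -0.123, [-150.185, 1029.007, 831.755], [-0.78, 2.423, -1.298]]
{'camera_matrix': array([[325.64096159,   0.        , 319.27050328],
       [  0.        , 325.64096159, 199.06457993],
       [  0.        ,   0.        ,   1.        ]]), 'k1': -0.05307551686111415, 'mount': array([[ 5.47912312e-04, -9.61657753e-01, -2.74251829e-01,
         7.61852290e+01],
       [ 9.99999732e-01,  3.93607300e-04,  6.17668272e-04,
        -8.09134099e-01],
       [-4.86037961e-04, -2.74252094e-01,  9.61657711e-01,
        -1.63236332e+02],
       [ 0.00000000e+00,  0.00000000e+00,  0.00000000e+00,
         1.00000000e+00]])}
```

View pics/top0.png

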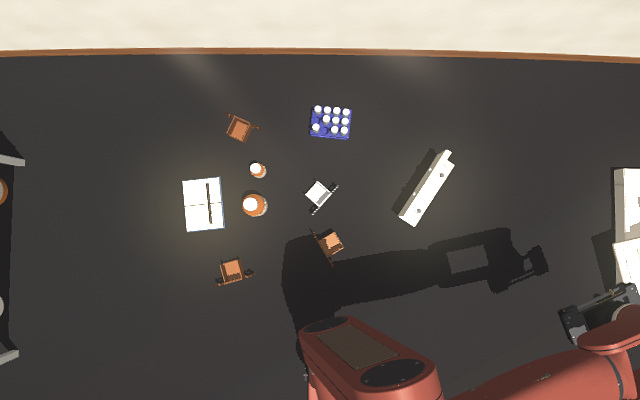

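View pics/side0.png

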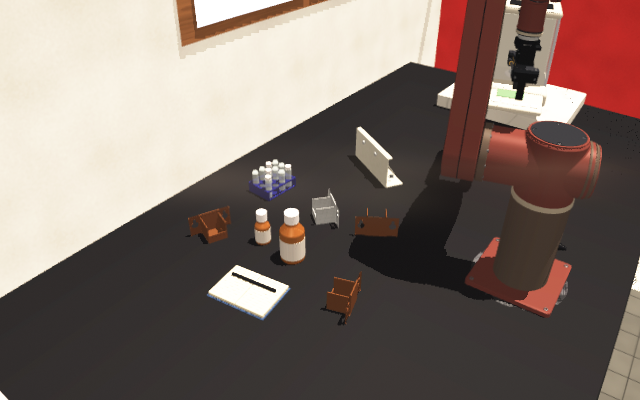

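The top view shows the holder at about (318,193) with its plate to the lower right, the upstand at (427,188), and the small bottle's cap at (257,169). The side view shows them at (325,210), (378,158) and (262,226). I'll enlarge these.

```bash
sed -i 's/return K,k1,np.array(p\["origin"\]),np.array(p\["rotation"\])/return K,k1,np.array(p["origin"]),R.from_rotvec(p["rotation"]).as_matrix()/' h.py
python3 - <<'E'
from h import *
t=cv2.imread("pics/top0.png");s=cv2.imread("pics/side0.png")
def cr(i,x,y,w,h): return cv2.resize(i[y:y+h,x:x+w],(400,300),interpolation=cv2.INTER_CUBIC)
a=np.hstack([cr(t,295,170,60,45),cr(t,385,145,80,84)[:, :]]);b=np.hstack([cr(s,300,185,60,45),cr(s,345,120,68,68)])
cv2.imwrite("pics/c1.png",np.vstack([a,b]))
c=cam("top")
for n,(u,v),z in[("cap",(257,168.5),92),("holder",(318,192),30),("ups",(427,188),100)]:print(n,onz(c,u,v,z).round())
print(camera_params("top")["rotation"],sense()["time"])
E
```

```text
cap [588. 252.  92.]
holder [529.  83.  30.]
ups [ 539. -217.  100.]
[-2.2005867   2.17487196 -0.06394813] 0.1
```

View pics/c1.png

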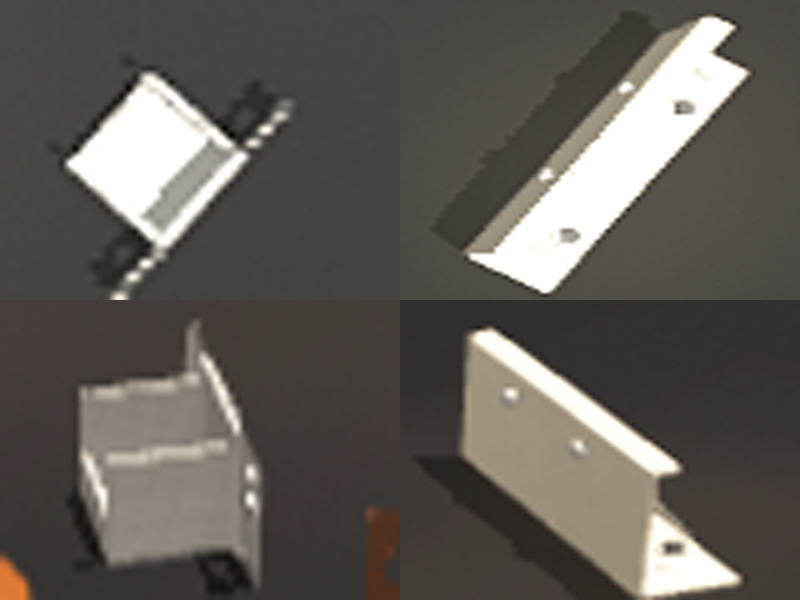

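Run:
```python
from h import *
t=cam("top");s=cam("side")
T=lambda x,y:(295+x/6.6667,170+y/6.6667)
U=lambda x,y:(385+(x-400)/5,145+y/3.571)
S=lambda x,y:(345+(x-400)*.17,120+(y-300)*.22667)
h1=tri(t,U(626,88),s,S(510,395));h2=tri(t,U(545,175),s,S(578,447));print(h1,h2)
for q in (U(626,88),U(545,175)):print("z82",onz(t,*q,82).round(1))
d=onz(t,*U(626,88),82)-onz(t,*U(545,175),82);print(np.linalg.norm(d),"stud line",np.degrees(np.arctan2(d[1],d[0])))
p=onz(t,*T(118,297),58);q=onz(t,*T(290,105),58);d=q-p;print("plate",p,q,np.linalg.norm(d),np.degrees(np.arctan2(d[1],d[0])),"mid",(p+q)/2)
cs=[onz(t,*T(*a),50) for a in((148,75),(65,165),(160,245),(245,155))];print("crad",np.round(cs,1),np.mean(cs,0))
for a,b in((0,3),(1,2),(1,0),(2,3)):
  d=cs[b]-cs[a];print(np.linalg.norm(d),np.degrees(np.arctan2(d[1],d[0])))
# upstand front lower edge ends, side view
print([onz(t,*U(*a),100).round(1) for a in((470,250),(705,17))])
print("bottle",tri(t,(257,168.5),s,(261.7,215)))
print(R.from_rotvec(sense()["orientation"]).as_matrix().round(3))
```

```text
(array([ 590.92963459, -230.78714376,   83.52587341]), np.float64(2.3859686195885845)) (array([ 522.00697801, -185.19259022,   83.68213881]), np.float64(2.8491335238873985))
z82 [ 592.1 -230.5   82. ]
z82 [ 523.3 -184.8   82. ]
82.60330655074853 stud line -33.61433393924297
plate [463.35716376  96.90672146  58.        ] [545.70359423  24.86038385  58.        ] 109.41484987650304 -41.18324965642023 mid [504.530379    60.88355266  58.        ]
crad [[558.5  85.4  50. ]
 [519.5 120.4  50. ]
 [485.8  79.4  50. ]
 [524.7  43.6  50. ]] [522.1154041   82.20135216  50.        ]
53.783365939212516 -128.932055138017
53.04157527306451 -129.42163747229745
52.36640157132759 -41.90958872279681
52.86253989314804 -42.68910627689054
[array([ 464.2, -139.9,  100. ]), array([ 646.1, -270.7,  100. ])]
bottle (array([589.30458235, 253.62004537,  79.79987296]), np.float64(1.2870825864516153))
[[ 0.923  0.385 -0.   ]
 [ 0.385 -0.923  0.002]
 [ 0.    -0.002 -1.   ]]
```

```bash
python3 -m jog '[[[0.514,-0.5,0.06],-0.456],[[0.514,-0.5,0.06],-0.456],[[0.514,-0.5,0.06],-0.456],[[0.514,-0.5,0.06],-0.456],[[0.514,-0.5,0.06],-0.456],[[0.514,-0.5,0.06],-0.456],[[0.514,-0.5,0.06],-0.456],[[0.514,-0.5,0.06],-0.456],[[0.514,-0.5,0.06],-0.456],[[0.514,-0.5,0.06],-0.456],[[0.514,-0.5,0.06],-0.456],[[0.514,-0.5,0.06],-0.456]]'
python3 -m jog '[[[0,0,0],0],[[0,0,0],0],[[0,0,0],0]]'
cat > look.py <<'E'
from h import *
import sys,pickle
s=sense();im=get_image("wrist");cv2.imwrite(f"pics/{sys.argv[1]}.png",im);pickle.dump(s,open(f"pics/{sys.argv[1]}.pkl","wb"))
m=R.from_rotvec(s["orientation"]).as_matrix()
print(s["time"],s["eef_pos"].round(1),"toolx deg",np.degrees(np.arctan2(m[1,0],m[0,0])),s["contact_force"].round(1))
E
python3 look.py w1
```

```text
time: 1.6
eef_pos: [522.6, 85.3, 161.8]
orientation: [-2.859, -1.3, 0.001]
contact_force: [0.6, -0.2, -0.3]
finger_gap: 87.3
grip_force: 0.0
time: 1.98
eef_pos: [522.3, 81.2, 162.6]
orientation: [2.862, 1.294, -0.0]
contact_force: [-0.3, -0.1, 0.3]
finger_gap: 87.1
grip_force: 0.0
1.975 [522.3  81.2 162.6] toolx deg 48.66240805479791 [-0.3 -0.1  0.3]
```

View pics/w1.png

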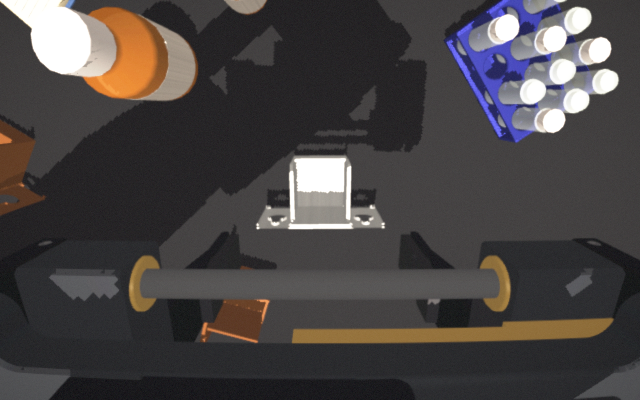

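The holder is centred at about (321,190). The rear edge of its plate runs from (258,227) to (384,227), almost level, and its front wall tops are at (292,156) and (350,156).

Run:
```python
from h import *
import pickle
s=pickle.load(open("pics/w1.pkl","rb"));c=cam("wrist",s)
a=onz(c,258,227,58);b=onz(c,384,227,58);d=b-a;print(a,b,np.linalg.norm(d),np.degrees(np.arctan2(d[1],d[0])))
n=np.array([-d[1],d[0],0])/np.linalg.norm(d)
f1=onz(c,291,156,50);f2=onz(c,351,156,50);d2=f2-f1;print(f1,f2,np.linalg.norm(d2),np.degrees(np.arctan2(d2[1],d2[0])))
u=n if n@(f1-a)>0 else -n
print("mid from plate",(a+b)/2+29*u,"from front",(f1+f2)/2-26*u)
```

```text
[464.90028947  97.63208649  58.        ] [548.05734344  24.48709935  58.        ] 110.74874611931287 -41.33487506363713
[527.75902328 123.98963006  50.        ] [566.06224456  90.32526943  50.        ] 50.99437162437573 -41.31195118689281
mid from plate [525.63212249  82.8345985   58.        ] from front [529.73870437  87.63503095  50.        ]
```

```bash
python3 -m jog '[[[0.004,0.001,0.05],0],[[0.004,0.001,0.1],0],[[0.004,0.001,0.13],0],[[0.004,0.001,0.147],0],[[0.004,0.001,0.147],0],[[0.004,0.001,0.147],0]]'
python3 -m jog '[[[0,0,0],0],[[0,0,0],0],[[0,0,0],0],[[0,0,0],0],[[0,0,0],0],[[0,0,0],0],[[0,0,0],0],[[0,0,0],0]]' 0.7 40
```

```text
time: 2.78
eef_pos: [527.3, 84.5, 17.1]
orientation: [2.861, 1.295, 0.004]
contact_force: [0.2, 0.1, 0.2]
finger_gap: 87.3
grip_force: 0.0
time: 3.78
eef_pos: [525.9, 84.7, 15.6]
orientation: [2.862, 1.297, 0.0]
contact_force: [-0.9, -0.0, 1.7]
finger_gap: 51.9
grip_force: 40.0
```

```bash
python3 -m jog '[[[0,0,-0.03],0],[[0,0,-0.08],0],[[0,0,-0.14],0],[[-0.04,0.04,-0.14],-0.07],[[-0.08,0.08,-0.14],-0.135],[[-0.12,0.12,-0.14],-0.135],[[-0.15,0.16,-0.14],-0.135],[[-0.18,0.195,-0.14],-0.135],[[-0.2,0.21,-0.14],-0.135],[[-0.207,0.218,-0.14],-0.135],[[-0.207,0.218,-0.14],-0.135],[[-0.207,0.218,-0.14],-0.135]]'
python3 -m jog '[[[0,0,0],0],[[0,0,0],0]]'
python3 look.py w2
```

```text
time: 5.28
eef_pos: [553.3, -213.4, 155.2]
orientation: [-2.766, -1.488, 0.0]
contact_force: [0.5, 0.2, -2.8]
finger_gap: 52.0
grip_force: 40.0
time: 5.52
eef_pos: [553.5, -213.9, 155.7]
orientation: [2.767, 1.488, 0.0]
contact_force: [0.4, -0.1, -3.3]
finger_gap: 51.4
grip_force: 40.0
5.525 [ 553.5 -213.9  155.7] toolx deg 56.54352541877111 [ 0.4 -0.1 -3.3]
```

View pics/w2.png

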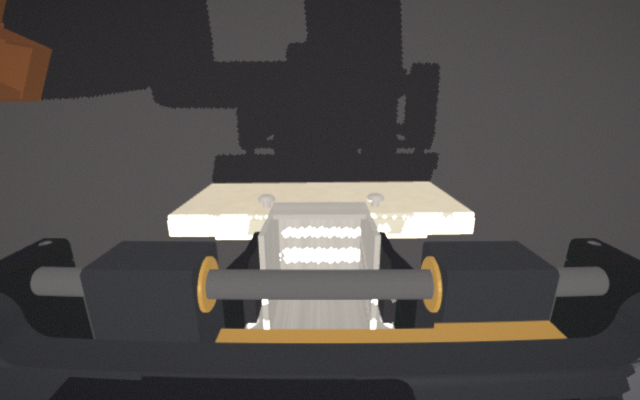

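The stud heads show at (267,200) and (376,199), clear of the held holder, which spans u = 262 to 380. I'll zoom in for precise pixels.

Run:
```python
from h import *
i=cv2.imread("pics/w2.png");a=i[175:245,160:320];b=i[175:245,320:480]
f=lambda x:cv2.resize(x,(800,350),interpolation=cv2.INTER_CUBIC)[:299]
cv2.imwrite("pics/c2.png",np.vstack([f(a),f(b)]))
```

```text
(no output)
```

View pics/c2.png

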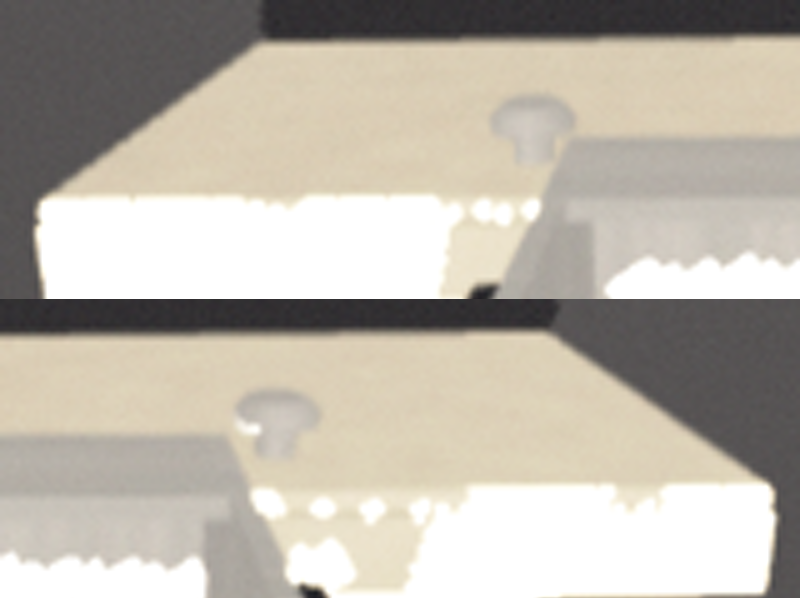

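Run:
```python
from h import *
import pickle
s=pickle.load(open("pics/w2.pkl","rb"));c=cam("wrist",s)
m=R.from_rotvec(s["orientation"]).as_matrix();p=s["eef_pos"]
P=lambda u,v,z:m.T@(onz(c,u,v,z)-p)
for n,l,r,z in(("top edge",(167.6,215),(474.4,212.6),100),("bot",(211.6,183.4),(430.6,181.4),0),("foot",(266.8,207.5),(375,206),84)):
  a=P(*l,z);b=P(*r,z);d=b-a;print(n,a.round(1),b.round(1),"mid",((a+b)/2).round(1),"len",np.linalg.norm(d).round(1),"ang",np.degrees(np.arctan2(d[0],d[1])).round(2))
zt=p[2]-15.6
a=P(274,202.8,zt);b=P(365.6,202.4,zt);print("held front bottom",a.round(1),b.round(1),"mid",((a+b)/2).round(1))
zt=p[2]+6.4
a=P(276,214,zt);b=P(364.5,213,zt);print("lip top",a.round(1),b.round(1),((a+b)/2).round(1))
```

```text
top edge [   2.1 -108.8   55.7] [  3.9 111.2  55.7] mid [ 3.   1.2 55.7] len 220.0 ang 0.48
bot [   1.8 -108.7  155.7] [  4.  112.5 155.7] mid [  2.9   1.9 155.7] len 221.2 ang 0.55
foot [  2.8 -39.7  71.7] [ 4.  42.2 71.7] mid [ 3.4  1.2 71.7] len 81.9 ang 0.84
held front bottom [ 23.2 -26.   15.6] [23.4 26.5 15.6] mid [23.3  0.2 15.6]
lip top [ 23.8 -22.1  -6.4] [24.4 22.9 -6.4] [24.1  0.4 -6.4]
```

```bash
python3 -m jog '[[[0.03,0,0],-0.009],[[0.06,0.0005,0],-0.009],[[0.06,0.0005,0.04],-0.009],[[0.06,0.0005,0.08],-0.009],[[0.06,0.0005,0.089],-0.009],[[0.06,0.0005,0.089],-0.009],[[0.06,0.0005,0.089],-0.009],[[0.06,0.0005,0.089],-0.009]]'
python3 look.py w3
python3 - <<'E'
from h import *
cv2.imwrite("pics/s3.png",cv2.resize(get_image("side")[110:200,320:440],(800,600),interpolation=cv2.INTER_CUBIC))
E
```

```text
time: 6.58
eef_pos: [588.2, -165.6, 68.6]
orientation: [2.759, 1.498, 0.003]
contact_force: [0.5, -0.2, -2.6]
finger_gap: 52.0
grip_force: 40.0
6.575 [ 588.2 -165.6   68.6] toolx deg 56.99097838641378 [ 0.5 -0.2 -2.6]
```

View pics/s3.png

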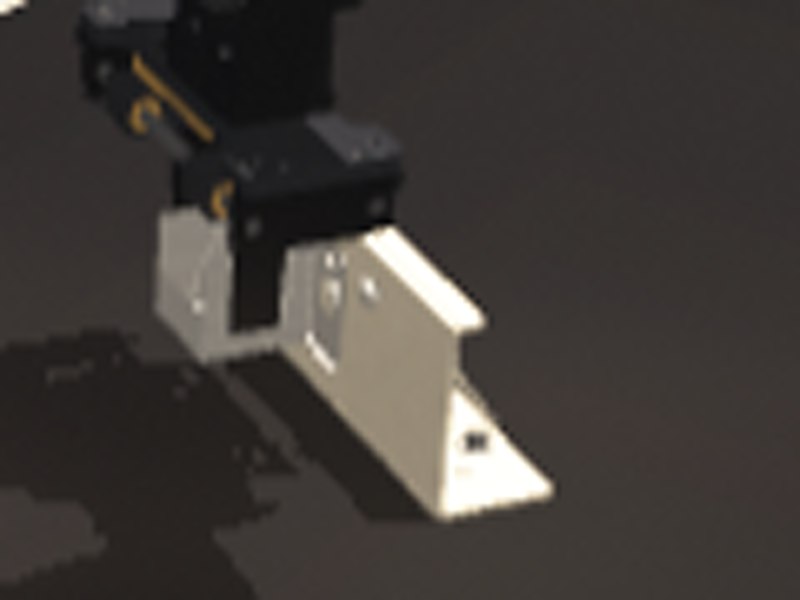

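The holder faces the studs at about the right height: keyhole at (330,290), stud head at (368,288). I'll go in slowly.

```bash
python3 -m jog '[[[-0.006,0,0],0],[[-0.012,0,0],0],[[-0.015,0,0],0],[[-0.018,0,0],0],[[-0.021,0,0],0],[[-0.024,0,0],0],[[-0.024,0,0],0],[[-0.024,0,0],0]]'
python3 - <<'E'
from h import *
s=sense();m=R.from_rotvec(s["orientation"]).as_matrix();print(s["eef_pos"].round(1),"F tool",(m.T@s["contact_force"]).round(1),s["ft_torque"].round(2),"face dist of TCP",((m.T@(s["eef_pos"]-np.array([553.5,-213.9,0])))[0]-3).round(1))
E
```

```text
time: 7.68
eef_pos: [573.9, -185.0, 66.6]
orientation: [2.761, 1.499, 0.0]
contact_force: [0.3, 0.5, -2.3]
finger_gap: 51.7
grip_force: 40.0
[ 573.9 -185.    66.6] F tool [ 0.5 -0.   2.3] [ 0.04 -0.07 -0.05] face dist of TCP 32.3
```

```bash
cat > f.py <<'E'
from h import *
s=sense();m=R.from_rotvec(s["orientation"]).as_matrix();print(s["eef_pos"].round(1),"F tool",(m.T@s["contact_force"]).round(1),s["ft_torque"].round(2),"TCP tool xy rel face",((m.T@(s["eef_pos"]-np.array([553.5,-213.9,0])))[:2]-[3,0]).round(1))
E
python3 -m jog '[[[-0.001,0,0],0],[[-0.002,0,0],0],[[-0.002,0,0],0]]' >/dev/null; python3 f.py
```

```text
[ 573.4 -185.8   66.6] F tool [4.9 0.4 2.8] [ 0.71 -0.58 -0.24] TCP tool xy rel face [31.6  1.4]
```

```bash
python3 -m jog '[[[0.001,0,0],0],[[0.001,0,0.002],0],[[0.001,0,0.004],0],[[0.001,0,0.006],0],[[0.001,0,0.006],0]]' >/dev/null; python3 f.py
python3 -m jog '[[[0,0,0.002],0],[[0,0,0.004],0],[[0,0,0.004],0]]' >/dev/null; python3 f.py
```

```text
[ 573.4 -185.7   60.3] F tool [5.  1.8 4.5] [ 0.53 -0.58 -0.22] TCP tool xy rel face [31.5  1.4]
[ 573.4 -185.8   56.4] F tool [5.7 0.8 2.2] [ 0.67 -0.59 -0.23] TCP tool xy rel face [31.5  1.4]
```

```bash
python3 -m jog '[[[0.001,0,0.002],0],[[0.001,0,0.004],0],[[0.001,0,0.005],0],[[0.001,0,0.005],0]]' >/dev/null; python3 f.py
python3 -m jog '[[[0,0,0.001],0],[[0,0,0.002],0],[[0,0,0.002],0],[[0,0,0.002],0]]' >/dev/null; python3 f.py
```

```text
[ 573.3 -185.3   51.1] F tool [-0.1  0.8  3.3] [-0.01 -0.08 -0.01] TCP tool xy rel face [31.8  1. ]
[ 573.9 -185.4   50.1] F tool [-2.4 -2.8 -4.7] [-0.15  0.59 -0.04] TCP tool xy rel face [32.   1.6]
```

```bash
python3 -m jog '[[[0,0,0],0],[[0,0,0],0],[[0,0,0],0],[[0,0,0],0],[[0,0,0],0],[[0,0,0],0]]' 0 >/dev/null; python3 f.py
python3 -m jog '[[[0,0,-0.02],0],[[0,0,-0.05],0],[[0,0,-0.09],0],[[0,0,-0.12],0],[[0,0,-0.12],0],[[0,0,-0.12],0]]'; python3 look.py w4
```

```text
[ 573.8 -185.1   49.5] F tool [-0.1  0.2 -0.7] [ 0.04 -0.04 -0.04] TCP tool xy rel face [32.2  1.3]
time: 11.55
eef_pos: [573.6, -185.0, 169.5]
orientation: [-2.761, -1.499, 0.0]
contact_force: [0.1, 0.2, 0.0]
finger_gap: 86.8
grip_force: 0.0
11.55 [ 573.6 -185.   169.5] toolx deg 56.998407703614724 [0.1 0.2 0. ]
```

View pics/w4.png

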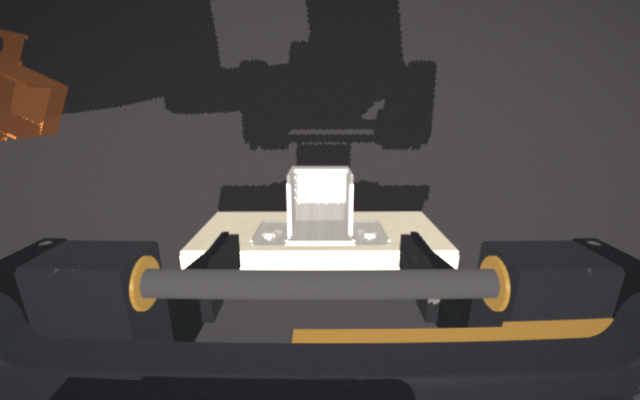

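The holder hangs level behind the stud heads, which show at (271,236) and (370,236), with its wall fronts at (288,168) and (353,168). Now the numbers, including the bottles.

Run:
```python
from h import *
import pickle
s=pickle.load(open("pics/w4.pkl","rb"));c=cam("wrist",s)
m=R.from_rotvec(s["orientation"]).as_matrix();p=s["eef_pos"]
f=(onz(c,288,168,85)+onz(c,353,168,85))/2
q=(onz(c,253,243.5,93)+onz(c,387.5,243.5,93))/2
print("front->mid",f-26*m[:,0],"rear->mid",q+29*m[:,0])
t=cam("top")
print("big",onz(t,250,205,135),"small",onz(t,257,168.5,92))
```

```text
front->mid [ 576.88731263 -181.61621311   85.00075561] rear->mid [ 574.28562412 -185.38770492   92.99915721]
big [485.74561081 262.97480529 135.        ] small [588.4667909  252.30079725  92.        ]
```

```bash
python3 -m jog '[[[0.374,-0.226,0],0.995],[[0.374,-0.226,0],0.995],[[0.374,-0.226,0],0.995],[[0.374,-0.226,0],0.995],[[0.374,-0.226,0],0.995],[[0.374,-0.226,0],0.995],[[0.374,-0.226,0],0.995],[[0.374,-0.226,0],0.995],[[0.374,-0.226,0],0.995],[[0.374,-0.226,0],0.995],[[0.374,-0.226,0],0.995]]'
python3 -m jog '[[[0,0,0],0],[[0,0,0],0]]' >/dev/null; python3 look.py w5
```

```text
time: 12.98
eef_pos: [588.2, 249.8, 169.4]
orientation: [3.141, -0.004, -0.001]
contact_force: [0.6, 0.0, -0.3]
finger_gap: 86.9
grip_force: 0.0
13.225 [588.2 250.9 169.8] toolx deg -0.07318303933845484 [-0.1  0.  -1.1]
```

View pics/w5.png

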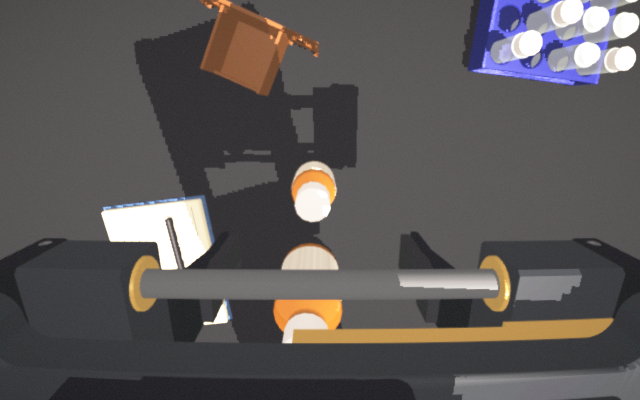

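The small bottle's cap top is centred at about (312,203), with radius about 19 px. The large bottle is behind it at (308,300).

Run:
```python
from h import *
import pickle
s=pickle.load(open("pics/w5.pkl","rb"));c=cam("wrist",s)
i=cv2.imread("pics/w5.png");b,g,r=cv2.split(i[170:230,280:345].astype(int))
w=((b>170)&(b>0.8*r)).astype(np.uint8)
n,l,st,ce=cv2.connectedComponentsWithStats(w);print(st[1:],ce[1:])
m=R.from_rotvec(s["orientation"]).as_matrix()
for v in(201,203,205):
  q=onz(c,312.5,v,92);print(q,(m.T@(q-s["eef_pos"])).round(1))
```

```text
[[  16    0    7    6   18]
 [  44    0   10    9   30]
 [  15   12   36   40 1120]] [[18.44444444  1.77777778]
 [49.03333333  2.5       ]
 [32.50535714 31.89285714]]
[593.80137253 257.13848093  92.        ] [ 5.6 -6.2 77.8]
[592.1927776  257.14884988  92.        ] [ 4.  -6.2 77.8]
[590.57848718 257.15927652  92.        ] [ 2.3 -6.2 77.8]
```

```bash
python3 -m jog '[[[0.003,-0.006,0],0],[[0.003,-0.006,0.05],0],[[0.003,-0.006,0.08],0],[[0.003,-0.006,0.1],0],[[0.003,-0.006,0.104],0],[[0.003,-0.006,0.104],0],[[0.003,-0.006,0.104],0]]'; python3 -m jog '[[[0,0,0],0],[[0,0,0],0],[[0,0,0],0],[[0,0,0],0],[[0,0,0],0],[[0,0,0],0],[[0,0,0],0],[[0,0,0],0],[[0,0,0],0],[[0,0,0],0]]' 0.8 20; python3 f.py
```

```text
time: 14.15
eef_pos: [592.2, 258.1, 67.3]
orientation: [-3.141, 0.0, -0.004]
contact_force: [-0.2, -0.1, 0.3]
finger_gap: 86.8
grip_force: 0.0
time: 15.4
eef_pos: [590.9, 257.6, 65.5]
orientation: [3.142, -0.0, -0.0]
contact_force: [0.5, 0.2, 0.5]
finger_gap: 27.0
grip_force: 20.0
[590.9 257.6  65.5] F tool [ 0.5 -0.2 -0.5] [0.04 0.06 0.03] TCP tool xy rel face [  34.3 -471.6]
```

```bash
python3 -m jog '[[[0,0,-0.03],0],[[0,0,-0.08],0],[[0,0,-0.13],0],[[0,0.03,-0.13],0],[[-0.002,0.07,-0.13],-0.1],[[-0.004,0.11,-0.13],-0.2],[[-0.006,0.15,-0.13],-0.3],[[-0.008,0.19,-0.13],-0.4],[[-0.01,0.23,-0.13],-0.5],[[-0.012,0.27,-0.13],-0.6],[[-0.014,0.31,-0.13],-0.7],[[-0.016,0.35,-0.13],-0.8]]'; python3 f.py
```

```text
time: 16.9
eef_pos: [574.6, -93.5, 195.5]
orientation: [-2.892, -1.228, -0.0]
contact_force: [1.1, 0.2, -0.9]
finger_gap: 27.7
grip_force: 20.0
[574.6 -93.5 195.5] F tool [0.9 0.6 0.9] [-0.04 -0.08  0.02] TCP tool xy rel face [ 98.3 -68.4]
```

```bash
python3 -m jog '[[[-0.02,0.019,0],-0.05],[[-0.043,0.04,0],-0.12],[[-0.06,0.056,0],-0.195],[[-0.069,0.064,0],-0.195],[[-0.069,0.064,0],-0.195],[[-0.069,0.064,0],-0.195],[[-0.069,0.064,0],-0.195]]'; python3 look.py w6
python3 - <<'E'
from h import *
a=get_image("side")[90:190,330:440];b=get_image("top")[150:230,380:468]
w=cv2.imread("pics/w6.png")[150:350,180:460]
f=lambda x,s:cv2.resize(x,s,interpolation=cv2.INTER_CUBIC)
cv2.imwrite("pics/c6.png",np.hstack([f(a,(400,364)),f(w,(400,364))]))
E
```

```text
time: 17.77
eef_pos: [572.8, -185.5, 195.6]
orientation: [-2.76, -1.5, -0.0]
contact_force: [-0.3, -0.3, -0.7]
finger_gap: 27.4
grip_force: 20.0
17.775 [ 572.8 -185.5  195.6] toolx deg 57.036888645209004 [-0.3 -0.3 -0.7]
```

View pics/c6.png

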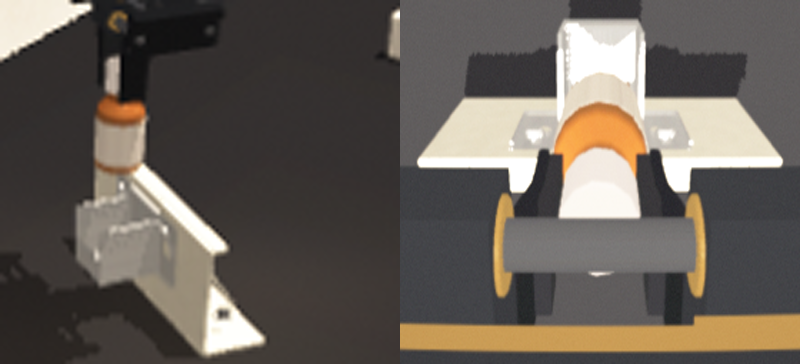

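The bottle is laterally centred over the cradle: in the crop the bottle's axis is at u = 600 and the cradle spans 556 to 645. A quick check of depth next.

Run:
```python
from h import *
import pickle
s=pickle.load(open("pics/w6.pkl","rb"));c=cam("wrist",s);m=R.from_rotvec(s["orientation"]).as_matrix();p=s["eef_pos"]
P=lambda u,v,z:(m.T@(onz(c,u,v,z)-p)).round(1)
print("bottle bottom front",P(600*.7-100-100+180-80+0,190.7,130) if 0 else P(180+200*.7,150+73*200/364,p[2]-65.5))
print("cradle wall fronts z85",P(180+157*.7,150+22*200/364,85),P(180+244*.7,150+22*200/364,85))
print("face top edge mid z100",P(320,150+163*200/364,100), "face bottom",P(320,150+98*200/364,0))
```

```text
bottle bottom front [17.9  0.5 65.5]
cradle wall fronts z85 [ 30.9 -24.8 110.6] [ 30.9  26.8 110.6]
face top edge mid z100 [-33.5   0.7  95.6] face bottom [-31.7   1.  195.6]
```

```bash
python3 -m jog '[[[0,0,0.015],0],[[0,0,0.03],0],[[0,0,0.04],0],[[0,0,0.05],0],[[0,0,0.055],0],[[0,0,0.055],0]]'>/dev/null; python3 f.py; python3 -m jog '[[[0,0,0.008],0],[[0,0,0.016],0],[[0,0,0.024],0],[[0,0,0.031],0],[[0,0,0.034],0],[[0,0,0.034],0],[[0,0,0.034],0]]'>/dev/null; python3 f.py
```

```text
[ 572.5 -186.4  140.1] F tool [0.8 0.6 1.8] [-0.02 -0.06 -0.03] TCP tool xy rel face [30.4  0.9]
[ 573.  -186.5  106.9] F tool [ 0.6 -0.   0.2] [-0.03 -0.03 -0.05] TCP tool xy rel face [30.6  1.5]
```

```bash
python3 -m jog '[[[0,0,0.001],0],[[0,0,0.002],0],[[0,0,0.003],0],[[0,0,0.003],0]]'>/dev/null; python3 f.py;python3 -m jog '[[[0,0,0.001],0],[[0,0,0.0015],0],[[0,0,0.0015],0]]'>/dev/null; python3 f.py
```

```text
[ 572.6 -186.4  103.4] F tool [-0.7 -0.1  1.2] [ 0.02 -0.02 -0.03] TCP tool xy rel face [30.5  1. ]
[ 572.8 -186.4  102.1] F tool [0.1 0.9 1.2] [ 0.05 -0.01 -0.02] TCP tool xy rel face [30.5  1.2]
```

```bash
python3 -m jog '[[[0,0,0.001],0],[[0,0,0.001],0],[[0,0,0.001],0]]'>/dev/null; python3 f.py;python3 -m jog '[[[0,0,0.001],0],[[0,0,0.001],0],[[0,0,0.001],0]]'>/dev/null; python3 f.py
```

```text
[ 573.1 -186.4  101.8] F tool [ 0.7 -1.2 -5.4] [ 0.32  0.24 -0.01] TCP tool xy rel face [30.8  1.6]
[ 573.5 -186.4  101.5] F tool [ 1.3 -1.9 -8.3] [ 0.5   0.36 -0.  ] TCP tool xy rel face [31.  2.]
```

Floor contact at z ≈ 102. I'll relax the push, release, and rise.

```bash
python3 -m jog '[[[0,0,-0.001],0],[[0,0,-0.0015],0],[[0,0,-0.0015],0]]'>/dev/null; python3 f.py; python3 -m jog '[[[0,0,0],0],[[0,0,0],0],[[0,0,0],0],[[0,0,0],0],[[0,0,0],0],[[0,0,0],0],[[0,0,0],0]]' 0; python3 -m jog '[[[0,0,-0.02],0],[[0,0,-0.05],0],[[0,0,-0.09],0],[[0.04,0,-0.12],0],[[0.09,0,-0.13],0],[[0.1,0,-0.13],0],[[0.1,0,-0.13],0],[[0.1,0,-0.13],0]]'
python3 - <<'E'
from h import *
a=get_image("side")[90:190,330:440];w=get_image("top")[140:235,375:475]
f=lambda x,s:cv2.resize(x,s,interpolation=cv2.INTER_CUBIC)
cv2.imwrite("pics/c7.png",np.hstack([f(a,(400,364)),f(w,(400,364))]))
E
```

```text
[ 573.  -186.6  101.8] F tool [ 0.9 -0.4 -4. ] [ 0.17 -0.02 -0.02] TCP tool xy rel face [30.6  1.6]
time: 22.42
eef_pos: [572.7, -186.4, 101.6]
orientation: [2.761, 1.499, 0.0]
contact_force: [0.1, -1.0, -0.3]
finger_gap: 84.5
grip_force: 0.0
time: 23.42
eef_pos: [626.4, -103.4, 231.2]
orientation: [-2.761, -1.498, 0.002]
contact_force: [0.7, -0.6, 0.0]
finger_gap: 87.3
grip_force: 0.0
```

View pics/c7.png

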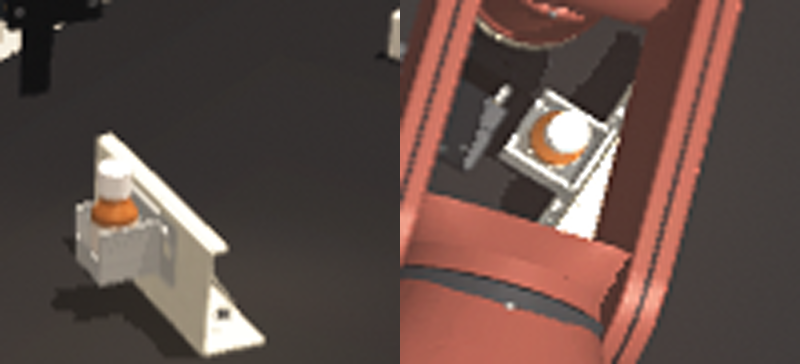

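The holder hangs on the upstand. The bottle stands upright in it, cap at (115,180) in the side crop, and the gripper is clear.

```bash
python3 -c "
from station import ticket
print(ticket.finish_job())"
```

```text
the job is handed in; nothing more can be done
None
```

The holder is hung home on both studs, the smaller amber bottle stands upright in it, and the job was handed in at about 23.5 s with the gripper clear; nothing else was moved.

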